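Clear the sample carrier and lift it level

ROBOT

A 6-joint arm with a two-finger parallel gripper is mounted at the origin on a cart in front of the work surface, level with it; the furniture and walls round the work are solid. World frame = base frame: x ahead of the robot, y to its left, z up, the work surface at z = 0. Lengths are in m, angles in rad, forces in N, time in s.
With the tool pointing down it reaches from about 0.3 to 0.875 m from the base axis. Payload 6.4 kg.
Tool frame: the origin (TCP) lies between the finger pads; the fingertips stand 22 mm ahead of it and the grasp point (between the pads) lies 3 mm ahead of it; z points along the fingers, y is the line along which they close (so a half turn about z gives the same grasp; the last joint's range is limited). The gripper opens to 88 mm and grips with 3 to 60 N. Pads are 18 mm wide; open, the fingers measure 123 mm over their backs; the gripper's body (75 mm by 187 mm) begins 45 mm behind the grasp point.
Start: joints at [0.899, 0.181, 1.607, -0, 1.354, -0.206], TCP at [0.258, 0.514, 0.234] pointing down, gripper open.
Joint ranges: [-2.99, 2.99], [-0.89, 2.07], [0.3, 2.58], [-1.14, 4.28], [0, 2.63], [-3.12, 3.12]. Speed limits (rad/s): [2.57, 2.57, 3.01, 3.14, 3.14, 3.14].

INTERFACE

Orientations are given as a unit quaternion [w, x, y, z].
In Python, from bench import monitor, get_image, order gives the robot as it stands.
- The arm moves only by the tool apply_moves, never from a script. Its argument "commands" is a list of rows, each a list of 7 numbers: the shift along the tool's x, y, z each as a share of 0.02 m, from -1 to 1, then the turn, a rotation vector about the tool's x, y, z each as a share of 0.12 rad, from -1 to 1, then the opening, from 0 (shut) to 1 (fully open). In form: [[x, y, z, wx, wy, wz, hand], ...]. A call has 1 to 20 rows; each row shifts and turns the commanded pose from where the row before left it, along the tool's axes as they then stand; what a row does not reach is not made up. A row lasts 1/8 s, in which the tool goes at most 62.5 mm and 10.7 degrees, less where a joint would pass 70% of its speed; a pose out of reach is approached as far as the arm can. A call with a number of a shift or a turn outside -1 to 1 is refused whole. A call with a gripper value outside its range is refused whole. The fingers move at their own pace and stop on an object; "grip_force" is the grip in N (left out, the last holds). Time passes only in rows, so rows that do not move let the fingers close. It gives the time, the measured TCP pose, the force, the opening and the grip force at its end, in the units of the state.
- monitor.read_state(): the state, without advancing time (a new reading comes with each control period).
- get_image(name): name is "scene" or "top" or "wrist"; returns a dict with "image" (384x512x3 uint8, blue, green, red), "z_map" (384x512 float32, m along the optical axis (not along the pixel's ray), 0 where there is no reading), "fov_y" (degrees; the focal length in pixels is half the picture's height over the tangent of half this angle, whatever the lens; pixels are square), "cx", "cy" (the principal point, pixels), "k1" (the pictures are not rectified: a ray, as slopes to the right and down, at radius r is drawn at 1 + k1 r^2 times it, then the intrinsics apply), "eye" and "attitude" of the camera in the world. Camera axes: x right, y up, looking along -z (the intrinsics and any distortion apply to the point x, -y, -z); pixel columns grow to the right and rows downward; lengths in m; the calibration is good to about 2 mm. A picture is of the moment at which its call begins.
- order.finish_job(): hands the job in; it is judged then, once.
The state is a dict: "time": time; "joint_pos": joint angles; "joint_vel": joint speeds; "joint_efforts": joint torques, N m; "tcp_pos": TCP position; "tcp_rot": TCP orientation; "ft_force": force on the tool from outside, world axes, zero at the start; "wrist_torque": the same for the moment, N m; "finger_gap": finger opening in m; "grasp_force": force on a finger pad.
Only numpy, scipy, OpenCV 4.12 (cv2) and the standard library are available. Lean on these libraries where they do the work, as an engineer would, in place of code of your own. Each camera call takes 0.05 s, during which the arm holds its last target. There are 200 camera calls.

TASK

A tall carton has been left standing in the sample carrier, right beside the carrying bar. Take the carton out and set it upright on free worktop without dropping it, then take the carrier by its bar and lift it about 10 cm off the worktop, keeping it level with the three sample cups standing in it. Finish while holding it there, still and level; do not put it down, and leave the timer, beaker and small box where they are.

Things in the scene. Friction and masses are not known exactly. Their poses are not given: they have to be found in the camera images.
- carrier: grey plastic sample carrier, about 0.35 kg: tray 176 (its x) by 170 (its y) mm, walls 25 mm high, 4 mm thick, floor 6 mm thick; at the middle of each y end an upright 30 mm wide, 121 mm tall, and between their tops a carrying bar along its y, over the tray's middle. Stands right of the white tube rack, yaw within 0.42 rad. Origin: centre of its underside, z up
- carrier_handle (a point): centre of the carrying bar, 111 mm above the carrier's underside, over its centre (near the balance point without the carton); axes as the carrier's. The bar runs along y, 12 mm thick along x, 18 mm high, with a dark rubber sleeve 90 mm long, 14 mm thick, 20 mm high round its middle
- carton: tall upright pink carton, 50 (its x) by 69 (its y) by 142 mm, 0.18 kg; stands on the carrier's tray floor, 6 mm above the worktop, halfway along the bar, on the robot's side of it or beyond it, about 5 mm from it, its 50 mm width lying along the bar. Origin: centre of its underside, z up. Free worktop to set it on: left of the carrier behind the tube rack, round x = 0.57, y = -0.07
- cup_a: white-capped plastic sample cup, 39 mm diameter, 48 mm tall, about 30 g; stands loose on the carrier's tray floor; origin at the centre of its underside, z up
- cup_b: white-capped plastic sample cup, 39 mm diameter, 48 mm tall, about 30 g; stands loose on the carrier's tray floor; origin at the centre of its underside, z up
- cup_c: white-capped plastic sample cup, 39 mm diameter, 48 mm tall, about 30 g; stands loose on the carrier's tray floor; origin at the centre of its underside, z up
- timer: flat white lab timer, 62 by 62 by 18 mm, to the right of the carrier; not to be moved; origin at the centre of its underside
- beaker: clear plastic beaker, 72 mm diameter, 90 mm tall, far left near the monitor's foot; not to be moved; origin at the centre of its underside
- slip_box: small flat white box of cover slips, 46 by 66 by 30 mm, at the left near the large analyser (which fills the worktop left of y = 0.2 beyond x = 0.43, over 0.4 m tall: swing the arm past it drawn in); not to be moved; origin at the centre of its underside
Things that resemble listed ones, but are neither listed nor needed, are in the scene too. What is shaped like the cup_a but green, orange or yellow is not meant.

How it is judged:
On the way, in this order (a step that is already met when the one before it is completed fails the run):
1. the carton stands upright on the worktop, let go and at rest, while the carrier still stands on the worktop (height (world z) of carton between -0.01 and 0.004 m and angle between carton's own z axis and vertical below 0.1 rad and linear speed of carton below 0.02 m/s and contact force between carton and the arm below 0.1 N and contact force between carton and the fingers below 0.1 N and height (world z) of carrier below 0.01 m), for 0.2 s.
2. the carrier is lifted at least 7 cm (height (world z) of carrier above 0.07 m), for 0.2 s.
At the end, for the whole second after the job is handed in: The carrier hangs in the fingers by its bar, underside 70 to 150 mm above the worktop, within 5 degrees of level and still (under 20 mm/s, 0.1 rad/s); all three cups stand upright on its tray floor; the carton stands upright on the worktop, released and at rest (height (world z) of carton between -0.01 and 0.004 m and angle between carton's own z axis and vertical below 0.1 rad and linear speed of each of carton, carrier below 0.02 m/s and contact force between carton and the arm below 0.1 N and contact force between carton and the fingers below 0.1 N and height (world z) of carrier between 0.07 and 0.15 m and angle between carrier's own z axis and vertical below 0.087 rad and angular speed of carrier below 0.1 rad/s and contact force between carrier and the fingers above 1 N and z of the grasp point in the frame of carrier above 0.085 m and x of the grasp point in the frame of carrier between -0.04 and 0.04 m and z of cup_a in the frame of carrier between 0.002 and 0.012 m and x of cup_a in the frame of carrier between -0.085 and 0.085 m and y of cup_a in the frame of carrier between -0.082 and 0.082 m and angle between each of cup_a, cup_b, cup_c's own z axis and vertical below 0.15 rad and z of cup_b in the frame of carrier between 0.002 and 0.012 m and x of cup_b in the frame of carrier between -0.085 and 0.085 m and y of cup_b in the frame of carrier between -0.082 and 0.082 m and z of cup_c in the frame of carrier between 0.002 and 0.012 m and x of cup_c in the frame of carrier between -0.085 and 0.085 m and y of cup_c in the frame of carrier between -0.082 and 0.082 m); the arm keeps its last pose, push and grip.
It fails at once if the carrier tips more than 15 degrees (angle between carrier's own z axis and vertical above 0.26 rad).
It fails at once if the carton is tipped over (more than 30 degrees) (angle between carton's own z axis and vertical above 0.52 rad).
It fails at once if the carton is dropped (contact force between carton and the fingers below 0.1 N and contact force between carton and carrier below 0.1 N and linear speed of carton above 0.4 m/s).
It fails at once if the timer, beaker or small box is moved more than 3 cm (distance of any of timer, beaker, slip_box from where it was at the start of the episode above 0.03 m).
It also fails if it takes over 56 s, if anything falls off the work surface, if the arm or the gripper's body presses on something with over 40 N, if the wrist force passes 120 N, or if a joint passes its speed limit or range.

## Working session

There is one attempt and no reset: what is moved stays moved. The work goes in short steps, Python scripts to look and compute and a tool call to move; the robot and the scene stay as the last step left them, time stands still between calls to the robot, and variables do not carry over. Pictures are saved under pics/ and viewed, at most 10 in all, crops included, and the job is handed in when it is done.

Besides the shell and the picture viewer there is one more tool, called after "Call:" by a JSON object that holds its "method" and its "body", one argument or row to a line. apply_moves: Moves the arm, as the interface text tells. Its arguments: {"type":"object","properties":{"commands":{"type":"array","items":{"type":"array","items":{"type":"number"}}},"grip_force":{"type":"number"}},"required":["commands"]}

```bash
mkdir -p pics
cat > h.py <<'E'
import numpy as np, cv2
from bench import monitor, get_image, order
from scipy.spatial.transform import Rotation as R
def rot(q): return R.from_quat([q[1],q[2],q[3],q[0]])
def att(a):
    a=np.array(a,float)
    return a if a.shape==(3,3) else rot(a).as_matrix()
def cloud(d):
    h,w=d['z_map'].shape; f=h/2/np.tan(np.radians(d['fov_y'])/2)
    v,u=np.mgrid[:h,:w].astype(float)
    K=np.array([[f,0,d['cx']],[0,f,d['cy']],[0,0,1]])
    p=cv2.undistortPoints(np.stack([u.ravel(),v.ravel()],1)[:,None],K,np.array([d['k1'],0,0,0.]))[:,0].reshape(h,w,2)
    z=d['z_map']; c=np.stack([p[...,0]*z,-p[...,1]*z,-z],-1)
    P=c@att(d['attitude']).T+np.array(d['eye']); P[z<=0]=np.nan
    return P
E
python3 - <<'E'
from h import *
s=monitor.read_state(); print(s)
ims=[]
for n in ('top','scene'):
    d=get_image(n); np.save(n+'.npy',cloud(d)); cv2.imwrite(n+'_raw.png',d['image']); cv2.imwrite('pics/%s0.png'%n,d['image'])
    print(n,d['eye'],d['attitude'],d['fov_y'],d['k1'],d['image'].shape)
E
```

```text
{'time': 0.0, 'joint_pos': array([ 8.98696860e-01,  1.81497301e-01,  1.60797991e+00,  6.14920732e-06,
        1.35378795e+00, -2.06297098e-01]), 'joint_vel': array([ 1.02664288e-03,  6.51686365e-04,  7.63183494e-04, -6.30955558e-04,
        6.90098652e-06, -7.52041603e-04]), 'joint_efforts': array([-1.65892019e-03, -4.33876598e+01, -3.41848898e+01,  6.99993828e-02,
        3.85090092e-02, -9.34860714e-05]), 'tcp_pos': array([0.25790196, 0.51332934, 0.23334831]), 'tcp_rot': array([-3.58304513e-04,  2.30801911e-01,  9.73000400e-01, -7.55612323e-04]), 'ft_force': array([ 0.23162596,  0.88671726, -0.04558213]), 'wrist_torque': array([-0.02600709,  0.01090841,  0.02846261]), 'grasp_force': 0.0, 'finger_gap': 0.08806290462572151}
top [ 0.38220294 -0.21128819  1.44058026] [ 0.71084896  0.04343745 -0.04124828 -0.70078922] 45.23702000275911 -0.08357369884190165 (384, 512, 3)
scene [ 0.78306204 -1.04703489  0.77234481] [0.89158812 0.43285861 0.05286529 0.12210367] 50.14140083556377 -0.07592210804398973 (384, 512, 3)
```

View pics/top0.png

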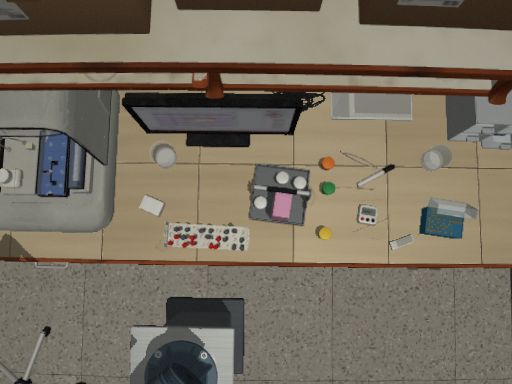

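View pics/scene0.png

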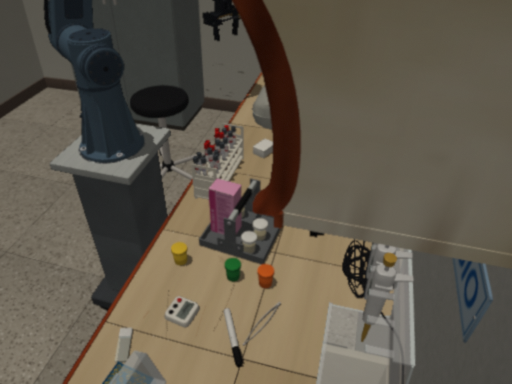

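The top view shows the carrier at about (280,195), with the pink carton on the robot's side at (283,205). The white cups are at (283,178), (300,183) and (261,203), the bar runs along row ~190, and the tube rack is at (205,237).

Run:
```python
from h import *
def rect(P,name):
    P=P[:,:2][np.isfinite(P[:,0])].astype(np.float32); r=cv2.minAreaRect(P*1000); print(name,len(P),np.round(r[0],1),np.round(r[1],1),round(r[2],1))
for n in ('top','scene'):
    P=np.load(n+'.npy'); I=cv2.imread(n+'_raw.png'); hsv=cv2.cvtColor(I,cv2.COLOR_BGR2HSV).astype(int)
    X,Y,Z=P[...,0],P[...,1],P[...,2]
    roi=(X>.3)&(X<.75)&(Y>-.4)&(Y<-.0)
    pink=roi&(hsv[...,0]>140)&(hsv[...,0]<175)&(hsv[...,1]>50)
    print(n,'pink z pct',np.nanpercentile(Z[pink],[2,50,90,98]))
    zt=np.nanpercentile(Z[pink],95)
    rect(P[pink&(Z>zt-.012)],'carton top')
    dark=roi&(hsv[...,2]<130)&~pink
    bar=dark&(Z>.1)&(Z<.135)&(X>.45)&(Y<-.13)
    rect(P[bar],'bar'); print('bar z',np.nanpercentile(Z[bar],[5,50,95]) if bar.any() else None)
    rect(P[dark&(Z>.015)&(Z<.035)&(Y<-.1)&(X>.4)],'tray wall')
    m=(roi&(Z>.04)&(Z<.065)&(hsv[...,1]<60)&(hsv[...,2]>140)&(Y<-.1)).astype(np.uint8)
    k,l,st,c=cv2.connectedComponentsWithStats(m)
    for i in range(1,k):
        if st[i,4]>15: Q=P[l==i]; print(' cup',st[i,4],np.round((np.min(Q,0)+np.max(Q,0))/2,4),c[i].round(), np.median(Q[:,2]).round(3))
    if n=='top':
        rk=(X>.3)&(X<.6)&(Y>-.15)&(Y<.25)&(Z>.02)&(Z<.3); Q=P[rk]; print('rack area',np.nanmin(Q,0),np.nanmax(Q,0)); 
        m=rk.astype(np.uint8); k,l,st,c=cv2.connectedComponentsWithStats(m)
        for i in range(1,k):
            if st[i,4]>20: Q=P[l==i]; print(' obj',st[i,4],Q.min(0).round(3),Q.max(0).round(3))
        for (u,v) in [(215,80),(400,75),(215,115),(215,140),(200,75),(300,70)]: print((u,v),P[v,u].round(3))
    else:
        for (u,v) in [(285,60),(295,150),(290,200)]: print((u,v),P[v,u].round(3))
```

```text
top pink z pct [0.02298311 0.1476305  0.20187769 0.34706457]
carton top 42 [ 743.4 -159.2] [315.9  11.7] 89.9
bar 425 [ 643.3 -256.4] [260.4 191. ] 15.3
bar z [0.10400508 0.12014777 0.13208237]
tray wall 294 [ 607.3 -250.3] [265.  251.9] 83.7
 cup 116 [ 0.6111 -0.2998  0.0552] [282. 177.] 0.055
 cup 115 [ 0.596  -0.3535  0.0537] [300. 182.] 0.055
 cup 118 [ 0.5341 -0.2336  0.0543] [260. 202.] 0.054
rack area [ 0.39080782 -0.14973013  0.02001236] [0.59973984 0.24999922 0.14870597]
 obj 995 [0.44 0.21 0.03] [0.6   0.25  0.134]
 obj 324 [0.491 0.065 0.02 ] [0.554 0.14  0.038]
 obj 1586 [ 0.391 -0.15   0.02 ] [0.469 0.046 0.149]
(215, 80) [ 0.722 -0.133  0.56 ]
(400, 75) [ 0.657 -0.437  0.765]
(215, 115) [ 0.743 -0.108  0.255]
(215, 140) [ 0.736 -0.089  0.006]
(200, 75) [ 0.652 -0.127  0.763]
(300, 70) [ 0.658 -0.28   0.774]
scene pink z pct [0.01175296 0.11504979 0.14797521 0.1490661 ]
carton top 432 [ 518.7 -298.1] [53.6 69.2] 82.6
bar 462 [ 509.7 -269.1] [220.1 144.9] 83.6
bar z [0.10407158 0.1178854  0.12300899]
tray wall 649 [ 518.3 -285.2] [196.2 326.5] 47.5
 cup 39 [ 0.4555 -0.1222  0.0447] [224. 175.] 0.045
 cup 111 [ 0.6105 -0.3031  0.0529] [260. 223.] 0.054
 cup 122 [ 0.5969 -0.3566  0.0536] [249. 236.] 0.054
(285, 60) [ 0.729 -0.749  0.657]
(295, 150) [ 0.743 -0.749  0.578]
(290, 200) [ 0.743 -0.751  0.524]
```

Run:
```python
from h import *
def rect(P,name):
    P=P[np.isfinite(P[:,0])]; r=cv2.minAreaRect((P[:,:2]*1000).astype(np.float32)); print(name,len(P),np.round(r[0],1),np.round(r[1],1),round(r[2],1),'z',np.round(np.percentile(P[:,2],[5,50,95]),4))
def big(m):
    k,l,st,c=cv2.connectedComponentsWithStats(m.astype(np.uint8)); return l==1+np.argmax(st[1:,4])
for n in ('top','scene'):
    P=np.load(n+'.npy'); I=cv2.imread(n+'_raw.png'); hsv=cv2.cvtColor(I,cv2.COLOR_BGR2HSV).astype(int)
    X,Y,Z=P[...,0],P[...,1],P[...,2]
    roi=(X>.42)&(X<.69)&(Y>-.42)&(Y<-.15)
    pink=big(roi&(hsv[...,0]>140)&(hsv[...,0]<175)&(hsv[...,1]>50)&(Z>.138)&(Z<.16))
    rect(P[pink],n+' carton top')
    bar=big(roi&(hsv[...,1]<60)&(hsv[...,2]<170)&(Z>.103)&(Z<.13))
    rect(P[bar],n+' bar'); Q=P[bar]; 
    t=Q[Q[:,2]>np.percentile(Q[:,2],95)-.008]; rect(t,n+' bartop')
    print(n,'fit', cv2.fitLine(t[:,:2].astype(np.float32),cv2.DIST_HUBER,0,.01,.01).ravel())
    sl=big(bar&(hsv[...,2]<np.percentile(hsv[...,2][bar],40))); rect(P[sl],n+' darker part'); 
    tr=big(roi&(Z>.0115)&(Z<.04)&(hsv[...,1]<60)); rect(P[tr],n+' tray')
```

```text
top carton top 422 [ 518.2 -294.3] [49.2 69.2] 82.5 z [0.1431 0.1481 0.1522]
top bar 291 [ 564.3 -293.3] [175.6  29.2] 83.5 z [0.1118 0.12   0.1253]
top bartop 226 [ 565.2 -293.3] [169.3  29.2] 82.9 z [0.1181 0.1209 0.1256]
top fit [ 0.10855491  0.99409044  0.56437844 -0.29190022]
top darker part 111 [ 563.  -293.2] [81.2 11.4] 84.4 z [0.1155 0.121  0.126 ]
top tray 152 [ 628.3 -301. ] [171.5  65.8] 76.8 z [0.0137 0.0238 0.0291]
scene carton top 415 [ 518.7 -298.1] [53.6 69.2] 82.6 z [0.1405 0.1474 0.1492]
scene bar 389 [ 564.4 -297.7] [175.5  29. ] 84.2 z [0.1058 0.1186 0.1219]
scene bartop 279 [ 564.2 -297.8] [175.2  28.1] 84.6 z [0.1154 0.1194 0.1221]
scene fit [ 0.11299111  0.993596    0.56544465 -0.3072268 ]
scene darker part 144 [ 567.  -295.2] [88.9 12.5] 82.7 z [0.1077 0.1196 0.1222]
scene tray 540 [ 561.9 -327.7] [114.5 177.8] 84.6 z [0.0129 0.0222 0.0364]
```

Run:
```python
import cv2
a=cv2.imread('top_raw.png')[150:240,230:350]; b=cv2.imread('scene_raw.png')[165:270,185:305]
b=b[:90]
cv2.imwrite('pics/crop.png',cv2.resize(cv2.hconcat([a,b]),(800,300),interpolation=cv2.INTER_CUBIC))
```

```text
(no output)
```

View pics/crop.png

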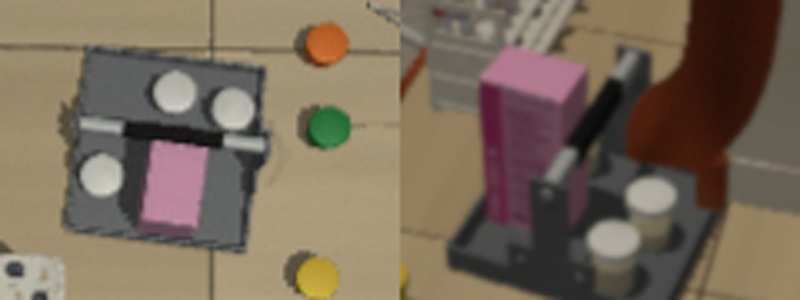

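The carton, on the robot's side of the bar, is centred at about (0.5185, -0.296) with its top at 0.148. The bar runs along (0.11, 0.994) with its middle at about (0.565, -0.296), and its dark sleeve shows in both crops.

I'll turn the tool first, then swing past the analyser drawn in.

Call:
{"method": "apply_moves", "body": {
  "commands": [
    [0, 0, 0, 0, 0, -0.96, 1],
    [0, 0, 0, 0, 0, -0.96, 1],
    [0, 0, 0, 0, 0, -0.96, 1],
    [-0.25, -0.95, 0, 0, 0, 0, 1],
    [-0.25, -0.95, 0, 0, 0, 0, 1],
    [-0.25, -0.95, 0, 0, 0, 0, 1],
    [-0.25, -0.95, 0, 0, 0, 0, 1],
    [-0.25, -0.95, 0, 0, 0, 0, 1],
    [-0.25, -0.95, 0, 0, 0, 0, 1],
    [-0.25, -0.95, 0, 0, 0, 0, 1],
    [-0.25, -0.95, 0, 0, 0, 0, 1],
    [-0.25, -0.95, 0, 0, 0, 0, 1],
    [-0.25, -0.95, 0, 0, 0, 0, 1],
    [-0.25, -0.95, 0, 0, 0, 0, 1],
    [-0.25, -0.95, 0, 0, 0, 0, 1],
    [-0.25, -0.95, 0, 0, 0, 0, 1],
    [-0.25, -0.95, 0, 0, 0, 0, 1],
    [-0.25, -0.95, 0, 0, 0, 0, 1]
  ],
  "grip_force": 20
}}

```text
time: 2.35
tcp_pos: [0.2985, 0.2206, 0.2343]
tcp_rot: [0.0, 0.06, 0.998, 0.0]
ft_force: [1.4, -0.4, 0.1]
finger_gap: 0.088
grasp_force: 0.0
```

```bash
cat >> h.py <<'E'
def go(target):
    s=monitor.read_state(); r=rot(s['tcp_rot']); M=r.as_matrix()
    print('t',round(s['time'],2),'tcp',s['tcp_pos'].round(4),'yax',M[:,1].round(4),'zax',M[:,2].round(4),'q',s['joint_pos'].round(2),'F',s['ft_force'].round(1),'gap',round(s['finger_gap'],4),'gf',round(s['grasp_force'],1))
    for t in target: print(t,'shares',(M.T@(np.array(t)-s['tcp_pos'])/.02).round(2))
E
python3 -c "
from h import *
go([(.35,-.05,.235),(.5185,-.296,.235)])"
```

```text
t 2.35 tcp [0.2985 0.2206 0.2343] yax [1.201e-01 9.928e-01 1.000e-04] zax [ 5.e-04  1.e-04 -1.e+00] q [ 0.31 -0.32  2.08 -0.    1.38 -1.14] F [ 1.4 -0.4  0.1] gap 0.088 gf 0.0
(0.35, -0.05, 0.235) shares [ -4.18 -13.13  -0.04]
(0.5185, -0.296, 0.235) shares [-14.02 -24.32  -0.03]
```

Call:
{"method": "apply_moves", "body": {
  "commands": [
    [-0.3, -0.94, 0, 0, 0, 0, 1],
    [-0.3, -0.94, 0, 0, 0, 0, 1],
    [-0.3, -0.94, 0, 0, 0, 0, 1],
    [-0.3, -0.94, 0, 0, 0, 0, 1],
    [-0.3, -0.94, 0, 0, 0, 0, 1],
    [-0.3, -0.94, 0, 0, 0, 0, 1],
    [-0.3, -0.94, 0, 0, 0, 0, 1],
    [-0.3, -0.94, 0, 0, 0, 0, 1],
    [-0.3, -0.94, 0, 0, 0, 0, 1],
    [-0.3, -0.94, 0, 0, 0, 0, 1],
    [-0.8, -0.9, 0, 0, 0, 0, 1],
    [-0.8, -0.9, 0, 0, 0, 0, 1],
    [-0.8, -0.9, 0, 0, 0, 0, 1],
    [-0.8, -0.9, 0, 0, 0, 0, 1],
    [-0.8, -0.9, 0, 0, 0, 0, 1],
    [-0.8, -0.9, 0, 0, 0, 0, 1],
    [-0.8, -0.9, 0, 0, 0, 0, 1],
    [-0.8, -0.9, 0, 0, 0, 0, 1],
    [-0.8, -0.9, 0, 0, 0, 0, 1],
    [0, 0, 0, 0, 0, 0, 1]
  ]
}}

```text
time: 4.85
tcp_pos: [0.4589, -0.1514, 0.2341]
tcp_rot: [-0.0, 0.061, 0.998, 0.0]
ft_force: [0.5, 0.1, 0.1]
finger_gap: 0.0879
grasp_force: 0.0
```

Run:
```python
from h import *
go([(.5185,-.296,.235),(.5185,-.296,.121)])
d=get_image('wrist'); np.save('wrist.npy',cloud(d)); cv2.imwrite('pics/wrist1.png',d['image'])
```

```text
t 4.85 tcp [ 0.4589 -0.1514  0.2341] yax [0.1216 0.9926 0.    ] zax [-1.e-04  1.e-04 -1.e+00] q [-0.56 -0.03  1.83 -0.    1.34 -2.01] F [0.5 0.1 0.1] gap 0.0879 gf 0.0
(0.5185, -0.296, 0.235) shares [-3.83 -6.82 -0.04]
(0.5185, -0.296, 0.121) shares [-3.84 -6.82  5.66]
```

View pics/wrist1.png

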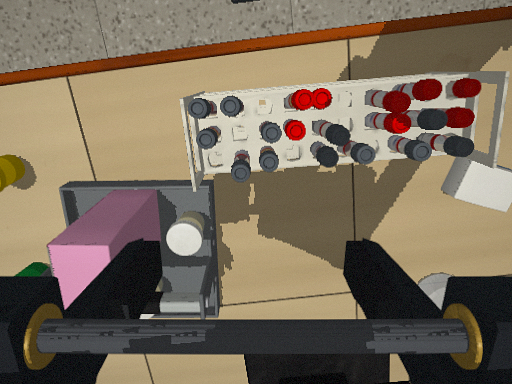

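The wrist view shows the carton top at about (90,245), the near-left cup at (187,235) and the rack at the top right. I'll move over the carton and measure again from there.

Call:
{"method": "apply_moves", "body": {
  "commands": [
    [-0.55, -0.97, 0, 0, 0, 0, 1],
    [-0.55, -0.97, 0, 0, 0, 0, 1],
    [-0.55, -0.97, 0, 0, 0, 0, 1],
    [-0.55, -0.97, 0, 0, 0, 0, 1],
    [-0.55, -0.97, 0, 0, 0, 0, 1],
    [-0.55, -0.97, 0, 0, 0, 0, 1],
    [-0.54, -1.0, 0, 0, 0, 0, 1],
    [0, 0, 0, 0, 0, 0, 1],
    [0, 0, 0, 0, 0, 0, 1]
  ]
}}

```text
time: 6.02
tcp_pos: [0.5187, -0.2947, 0.2339]
tcp_rot: [-0.0, 0.06, 0.998, 0.0]
ft_force: [-0.5, -0.2, 0.8]
finger_gap: 0.088
grasp_force: 0.0
```

Run:
```python
from h import *
d=get_image('wrist'); P=cloud(d); I=d['image']; hsv=cv2.cvtColor(I,cv2.COLOR_BGR2HSV).astype(int); Z=P[...,2]
def rect(P,n):
    r=cv2.minAreaRect((P[:,:2]*1000).astype(np.float32)); print(n,len(P),np.round(r[0],1),np.round(r[1],1),round(r[2],1),'z',np.round(np.percentile(P[:,2],[5,50,95]),4))
pink=(hsv[...,0]>140)&(hsv[...,0]<175)&(hsv[...,1]>40)
rect(P[pink&(Z>.141)&(Z<.16)],'carton')
cv2.imwrite('pics/wrist2.png',I)
go([(.5185,-.296,.235),(.5185,-.296,.121)])
```

```text
carton 5886 [ 493.1 -222.2] [ 80.4 224.5] 17.8 z [0.147  0.1483 0.1494]
t 6.08 tcp [ 0.5187 -0.2943  0.234 ] yax [1.198e-01 9.928e-01 5.000e-04] zax [-5.e-04  6.e-04 -1.e+00] q [-0.71  0.23  1.55  0.    1.36 -2.17] F [-0.2  0.6 -0.3] gap 0.0881 gf 0.0
(0.5185, -0.296, 0.235) shares [ 0.   -0.08 -0.05]
(0.5185, -0.296, 0.121) shares [-0.   -0.09  5.65]
```

View pics/wrist2.png

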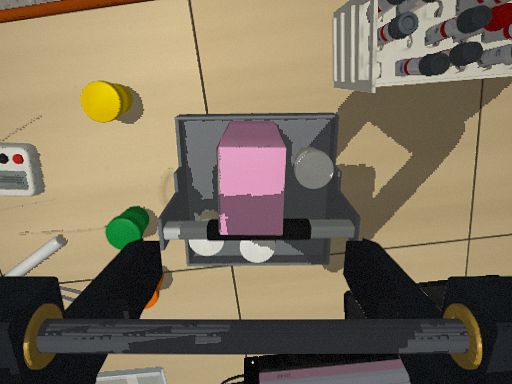

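The carton lies square between the fingers, with its top at columns 218–287 and the finger middle at about 254. I'll descend and grip.

Call:
{"method": "apply_moves", "body": {
  "commands": [
    [0, 0, 0.95, 0, 0, 0, 1],
    [0, 0, 0.95, 0, 0, 0, 1],
    [0, 0, 0.95, 0, 0, 0, 1],
    [0, 0, 0.95, 0, 0, 0, 1],
    [0, 0, 0.95, 0, 0, 0, 1],
    [0, 0, 0.9, 0, 0, 0, 1],
    [0, 0, 0, 0, 0, 0, 1],
    [0, 0, 0, 0, 0, 0, 0.5],
    [0, 0, 0, 0, 0, 0, 0.4],
    [0, 0, 0, 0, 0, 0, 0.4],
    [0, 0, 0, 0, 0, 0, 0.4],
    [0, 0, 0, 0, 0, 0, 0.4]
  ],
  "grip_force": 25
}}

```text
time: 7.58
tcp_pos: [0.5192, -0.2949, 0.1216]
tcp_rot: [0.0, 0.06, 0.998, -0.0]
ft_force: [0.6, 0.2, 2.0]
finger_gap: 0.0486
grasp_force: 25.0
```

Call:
{"method": "apply_moves", "body": {
  "commands": [
    [0, 0, -0.3, 0, 0, 0, 0.4],
    [0, 0, -0.6, 0, 0, 0, 0.4],
    [0, 0, -0.9, 0, 0, 0, 0.4],
    [0, 0, -0.9, 0, 0, 0, 0.4],
    [0, 0, -0.9, 0, 0, 0, 0.4],
    [0, 0, -0.9, 0, 0, 0, 0.4],
    [0, 0, -0.9, 0, 0, 0, 0.4],
    [0, 0, -0.9, 0, 0, 0, 0.4],
    [0, 0, -0.7, 0, 0, 0, 0.4],
    [0, 0, -0.4, 0, 0, 0, 0.4],
    [0, 0, 0, 0, 0, 0, 0.4]
  ]
}}

```text
time: 8.95
tcp_pos: [0.5192, -0.2949, 0.2697]
tcp_rot: [0.0, 0.06, 0.998, -0.0]
ft_force: [0.4, 0.2, -2.6]
finger_gap: 0.0487
grasp_force: 25.0
```

Run:
```python
from h import *
go([(.57,-.07,.27)])
d=get_image('scene'); cv2.imwrite('pics/s2.png',d['image'][60:320,60:400])
```

```text
t 8.95 tcp [ 0.5192 -0.2949  0.2697] yax [ 1.199e-01  9.928e-01 -5.000e-04] zax [ 7.e-04 -6.e-04 -1.e+00] q [-0.72  0.2   1.51  0.    1.43 -2.17] F [ 0.4  0.2 -2.6] gap 0.0487 gf 25.0
(0.57, -0.07, 0.27) shares [-1.17 11.47 -0.02]
```

View pics/s2.png

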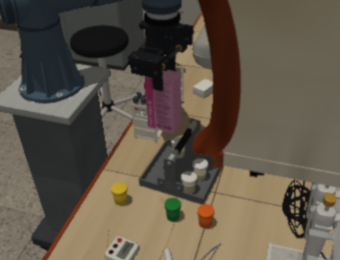

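The carton hangs upright and clear at (160,100) in the crop, and the carrier and cups are undisturbed. I'll carry it to the free spot.

Call:
{"method": "apply_moves", "body": {
  "commands": [
    [0, 0.3, 0, 0, 0, 0, 0.4],
    [0, 0.6, 0, 0, 0, 0, 0.4],
    [-0.1, 0.9, 0, 0, 0, 0, 0.4],
    [-0.1, 0.9, 0, 0, 0, 0, 0.4],
    [-0.1, 0.9, 0, 0, 0, 0, 0.4],
    [-0.1, 0.9, 0, 0, 0, 0, 0.4],
    [-0.1, 0.9, 0, 0, 0, 0, 0.4],
    [-0.1, 0.9, 0, 0, 0, 0, 0.4],
    [-0.1, 0.9, 0, 0, 0, 0, 0.4],
    [-0.1, 0.9, 0, 0, 0, 0, 0.4],
    [-0.1, 0.9, 0, 0, 0, 0, 0.4],
    [-0.1, 0.9, 0, 0, 0, 0, 0.4],
    [-0.1, 0.8, 0, 0, 0, 0, 0.4],
    [-0.1, 0.5, 0, 0, 0, 0, 0.4],
    [0, 0.3, 0, 0, 0, 0, 0.4],
    [0, 0, 0, 0, 0, 0, 0.4],
    [0, 0, 0, 0, 0, 0, 0.4]
  ]
}}

```text
time: 11.12
tcp_pos: [0.5703, -0.0697, 0.2692]
tcp_rot: [-0.0, 0.06, 0.998, -0.0]
ft_force: [0.4, 0.1, -2.5]
finger_gap: 0.049
grasp_force: 25.0
```

Run:
```python
from h import *
go([(.57,-.07,.1156)])
for n in('top','scene'):
    d=get_image(n); P=cloud(d); hsv=cv2.cvtColor(d['image'],cv2.COLOR_BGR2HSV).astype(int)
    X,Y,Z=[P[...,i] for i in range(3)]
    pk=(hsv[...,0]>140)&(hsv[...,0]<175)&(hsv[...,1]>50)&(X>.45)&(X<.7)&(Y>-.2)&(Y<.06)
    print(n,pk.sum(),[np.percentile(P[pk][:,i],[1,50,99]).round(3) for i in range(3)] if pk.sum() else '')
```

```text
t 11.12 tcp [ 0.5703 -0.0697  0.2692] yax [ 1.204e-01  9.927e-01 -2.000e-04] zax [-1.e-04 -2.e-04 -1.e+00] q [-0.33  0.15  1.57 -0.    1.42 -1.78] F [ 0.4  0.1 -2.5] gap 0.049 gf 25.0
(0.57, -0.07, 0.1156) shares [ 0.01 -0.02  7.68]
top 104 [array([0.532, 0.535, 0.554]), array([-0.096, -0.086, -0.065]), array([0.16 , 0.232, 0.344])]
scene 787 [array([0.535, 0.559, 0.59 ]), array([-0.112, -0.095, -0.079]), array([0.156, 0.221, 0.306])]
```

Call:
{"method": "apply_moves", "body": {
  "commands": [
    [0, 0, 0.4, 0, 0, 0, 0.4],
    [0, 0, 0.8, 0, 0, 0, 0.4],
    [0, 0, 0.9, 0, 0, 0, 0.4],
    [0, 0, 0.9, 0, 0, 0, 0.4],
    [0, 0, 0.9, 0, 0, 0, 0.4],
    [0, 0, 0.9, 0, 0, 0, 0.4],
    [0, 0, 0.9, 0, 0, 0, 0.4],
    [0, 0, 0.8, 0, 0, 0, 0.4],
    [0, 0, 0.5, 0, 0, 0, 0.4],
    [0, 0, 0.2, 0, 0, 0, 0.4],
    [0, 0, 0.1, 0, 0, 0, 0.4],
    [0, 0, 0.1, 0, 0, 0, 0.4],
    [0, 0, 0.1, 0, 0, 0, 0.4],
    [0, 0, 0, 0, 0, 0, 0.4]
  ]
}}

```text
time: 12.98
tcp_pos: [0.5704, -0.0693, 0.1193]
tcp_rot: [0.0, 0.06, 0.998, -0.0]
ft_force: [0.4, -0.9, -3.3]
finger_gap: 0.0491
grasp_force: 25.0
```

Call:
{"method": "apply_moves", "body": {
  "commands": [
    [0, 0, 0.08, 0, 0, 0, 0.4],
    [0, 0, 0.07, 0, 0, 0, 0.4],
    [0, 0, 0, 0, 0, 0, 0.4]
  ]
}}

```text
time: 13.35
tcp_pos: [0.5703, -0.0692, 0.116]
tcp_rot: [-0.0, 0.06, 0.998, 0.0]
ft_force: [-0.4, 0.3, -2.2]
finger_gap: 0.0491
grasp_force: 25.0
```

Call:
{"method": "apply_moves", "body": {
  "commands": [
    [0, 0, 0.05, 0, 0, 0, 0.4],
    [0, 0, 0, 0, 0, 0, 0.4]
  ]
}}

```text
time: 13.6
tcp_pos: [0.5706, -0.0694, 0.1156]
tcp_rot: [0.0, 0.06, 0.998, -0.0]
ft_force: [-0.9, 0.1, 0.9]
finger_gap: 0.0485
grasp_force: 25.0
```

Contact: the carton's weight has come off. I'll open the hand and rise.

Call:
{"method": "apply_moves", "body": {
  "commands": [
    [0, 0, 0, 0, 0, 0, 0.65],
    [0, 0, 0, 0, 0, 0, 0.9],
    [0, 0, 0, 0, 0, 0, 1],
    [0, 0, 0, 0, 0, 0, 1],
    [0, 0, 0, 0, 0, 0, 1],
    [0, 0, -0.3, 0, 0, 0, 1],
    [0, 0, -0.7, 0, 0, 0, 1],
    [0, 0, -0.9, 0, 0, 0, 1],
    [0, 0, -0.9, 0, 0, 0, 1],
    [0, 0, -0.9, 0, 0, 0, 1],
    [0, 0, -0.9, 0, 0, 0, 1],
    [0, 0, -0.8, 0, 0, 0, 1],
    [0, 0, -0.5, 0, 0, 0, 1],
    [0, 0, 0, 0, 0, 0, 1]
  ]
}}

```text
time: 15.35
tcp_pos: [0.5708, -0.0694, 0.2341]
tcp_rot: [0.001, 0.06, 0.998, -0.0]
ft_force: [-0.1, -0.4, -0.9]
finger_gap: 0.0884
grasp_force: 0.0
```

Run:
```python
from h import *
go([(.565,-.295,.2)])
d=get_image('scene'); cv2.imwrite('pics/s3.png',d['image'][60:320,60:400])
def rect(P,n):
    r=cv2.minAreaRect((P[:,:2]*1000).astype(np.float32)); print(n,len(P),np.round(r[0],1),np.round(r[1],1),round(r[2],1),'z',np.round(np.percentile(P[:,2],[5,50,95]),4))
for n in('top','scene'):
    d=get_image(n); P=cloud(d); hsv=cv2.cvtColor(d['image'],cv2.COLOR_BGR2HSV).astype(int)
    X,Y,Z=[P[...,i] for i in range(3)]
    roi=(X>.42)&(X<.69)&(Y>-.42)&(Y<-.15)
    b=roi&(hsv[...,1]<60)&(Z>.108)&(Z<.13); rect(P[b],n+' bar'); t=P[b&(Z>.114)]
    vx,vy,x0,y0=cv2.fitLine(t[:,:2].astype(np.float32),cv2.DIST_HUBER,0,.001,.001).ravel(); print('fit',vx/vy,'x at y=-.295',x0+(-.295-y0)*vx/vy)
    sl=b&(hsv[...,2]<50); k,l,st,c=cv2.connectedComponentsWithStats(sl.astype(np.uint8)); rect(P[l==1+np.argmax(st[1:,4])],n+' sleeve')
    pk=(hsv[...,0]>140)&(hsv[...,0]<175)&(hsv[...,1]>50)&(X>.45)&(X<.7)&(Y>-.2)&(Y<.06)&(Z<.17)
    print('carton',[np.percentile(P[pk][:,i],[2,50,98]).round(3) for i in range(3)])
```

```text
t 15.35 tcp [ 0.5708 -0.0694  0.2341] yax [ 1.199e-01  9.928e-01 -3.000e-04] zax [ 1.3e-03 -5.0e-04 -1.0e+00] q [-0.33  0.18  1.61 -0.    1.35 -1.78] F [-0.1 -0.4 -0.9] gap 0.0884 gf 0.0
(0.565, -0.295, 0.2) shares [ -1.06 -11.23   1.71]
top bar 328 [ 495.8 -281.9] [182.2 167. ] 83.5 z [0.1128 0.1205 0.1254]
fit 0.085670486 x at y=-.295 0.5640741
top sleeve 134 [ 563.  -294.7] [84.7 12.4] 84.1 z [0.1142 0.1208 0.1252]
carton [array([0.533, 0.543, 0.568]), array([-0.093, -0.082, -0.052]), array([0.014, 0.13 , 0.147])]
scene bar 457 [ 534.3 -254.2] [127.4 255. ] 34.2 z [0.1093 0.1191 0.1242]
fit -0.6489812 x at y=-.295 0.54059166
scene sleeve 138 [ 567.8 -297.2] [89.7 13.6] 80.5 z [0.1099 0.1198 0.1221]
carton [array([0.536, 0.564, 0.591]), array([-0.101, -0.095, -0.057]), array([0.018, 0.1  , 0.143])]
```

View pics/s3.png

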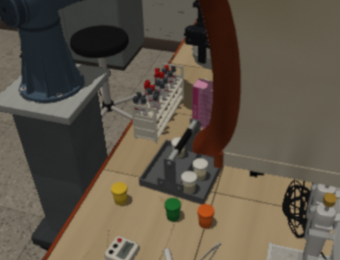

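The carton stands upright behind the rack, and the carrier with its cups has not moved. The sleeve centre is about (0.565, -0.296). I'll move over it, then turn a quarter turn.

Call:
{"method": "apply_moves", "body": {
  "commands": [
    [0, -0.5, 0, 0, 0, 0, 1],
    [-0.1, -0.9, 0, 0, 0, 0, 1],
    [-0.1, -0.98, 0, 0, 0, 0, 1],
    [-0.1, -0.98, 0, 0, 0, 0, 1],
    [-0.1, -0.98, 0, 0, 0, 0, 1],
    [-0.1, -0.98, 0, 0, 0, 0, 1],
    [-0.1, -0.98, 0, 0, 0, 0, 1],
    [-0.1, -0.98, 0, 0, 0, 0, 1],
    [-0.1, -0.98, 0, 0, 0, 0, 1],
    [-0.1, -0.98, 0, 0, 0, 0, 1],
    [-0.1, -0.98, 0, 0, 0, 0, 1],
    [-0.1, -0.98, 0, 0, 0, 0, 1],
    [0, 0, 0, 0, 0, 0, 1]
  ]
}}

```text
time: 17.12
tcp_pos: [0.5651, -0.2959, 0.233]
tcp_rot: [-0.0, 0.061, 0.998, -0.0]
ft_force: [-0.6, 0.4, -0.1]
finger_gap: 0.0883
grasp_force: 0.0
```

Call:
{"method": "apply_moves", "body": {
  "commands": [
    [0, 0, 0, 0, 0, 1, 1],
    [0, 0, 0, 0, 0, 1, 1],
    [0, 0, 0, 0, 0, 1, 1],
    [0, 0, 0, 0, 0, 1, 1],
    [0, 0, 0, 0, 0, 1, 1],
    [0, 0, 0, 0, 0, 1, 1],
    [0, 0, 0, 0, 0, 1, 1],
    [0, 0, 0, 0, 0, 1, 1],
    [0, 0, 0, 0, 0, 1, 1],
    [0, 0, 0, 0, 0, 1, 1],
    [0, 0, 0, 0, 0, 1, 1],
    [0, 0, 0, 0, 0, 1, 1],
    [0, 0, 0, 0, 0, 1, 1],
    [0, 0, 0, 0, 0, 0, 1],
    [0, 0, 0, 0, 0, 0, 1]
  ]
}}

```text
time: 19.0
tcp_pos: [0.5655, -0.2939, 0.2332]
tcp_rot: [-0.0, 0.744, 0.668, 0.0]
ft_force: [0.4, -0.3, 0.5]
finger_gap: 0.0882
grasp_force: 0.0
```

Run:
```python
from h import *
go([(.565,-.296,.114)])
d=get_image('wrist'); P=cloud(d); cv2.imwrite('pics/w3.png',d['image'])
hsv=cv2.cvtColor(d['image'],cv2.COLOR_BGR2HSV).astype(int); X,Y,Z=[P[...,i] for i in range(3)]
roi=(X>.5)&(X<.63)&(Y>-.42)&(Y<-.15)&(Z>.112)&(Z<.13)
Q=P[roi]; print(len(Q),Q.min(0),Q.max(0)); 
if len(Q):
    vx,vy,x0,y0=cv2.fitLine(Q[:,:2].astype(np.float32),cv2.DIST_HUBER,0,.001,.001).ravel(); print(vx/vy,x0+(-.296-y0)*vx/vy)
    s=roi&(hsv[...,2]<60); print(s.sum(),np.percentile(P[s][:,1],[2,98]))
    t=(X>.44)&(X<.69)&(Y>-.43)&(Y<-.16)&(Z>.019)&(Z<.03); r=cv2.minAreaRect((P[t][:,:2]*1000).astype(np.float32)); print(r)
```

```text
t 19.0 tcp [ 0.5655 -0.2939  0.2332] yax [ 0.9943 -0.1065 -0.    ] zax [ 0.e+00  2.e-04 -1.e+00] q [-0.67  0.32  1.44  0.    1.38 -0.56] F [ 0.4 -0.3  0.5] gap 0.0882 gf 0.0
(0.565, -0.296, 0.114) shares [-0.11 -0.01  5.96]
3571 [ 0.53916149 -0.38265993  0.11202871] [ 0.58701826 -0.2071368   0.12324359]
0.110836886 0.56319827
1832 [-0.37515244 -0.25256211]
((552.1448974609375, -313.3145446777344), (233.22557067871094, 218.6385040283203), 89.99640655517578)
```

View pics/w3.png

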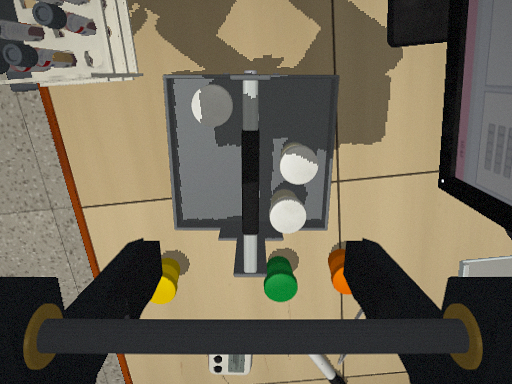

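The bar runs straight through the finger middle (column 250, rows 80–272, sleeve rows 130–235), and its ends put its centre at y ≈ -0.295. I'll descend and grip.

Call:
{"method": "apply_moves", "body": {
  "commands": [
    [-0.05, 0, 0.9, 0, 0, 0, 1],
    [0, -0.03, 0.95, 0, 0, 0, 1],
    [0, 0, 0.95, 0, 0, 0, 1],
    [0, 0, 0.95, 0, 0, 0, 1],
    [0, 0, 0.95, 0, 0, 0, 1],
    [0, 0, 0.8, 0, 0, 0, 1],
    [0, 0, 0.4, 0, 0, 0, 1],
    [0, 0, 0, 0, 0, 0, 0.5],
    [0, 0, 0, 0, 0, 0, 0.25],
    [0, 0, 0, 0, 0, 0, 0.15],
    [0, 0, 0, 0, 0, 0, 0.05],
    [0, 0, 0, 0, 0, 0, 0],
    [0, 0, 0, 0, 0, 0, 0],
    [0, 0, 0, 0, 0, 0, 0]
  ],
  "grip_force": 45
}}

```text
time: 20.8
tcp_pos: [0.5647, -0.2952, 0.1152]
tcp_rot: [0.0, 0.745, 0.667, -0.0]
ft_force: [-0.4, 0.3, -0.5]
finger_gap: 0.0203
grasp_force: 0.0
```

Call:
{"method": "apply_moves", "body": {
  "commands": [
    [0, 0, 0, 0, 0, 0, 0],
    [0, 0, 0, 0, 0, 0, 0],
    [0, 0, 0, 0, 0, 0, 0],
    [0, 0, 0, 0, 0, 0, 0]
  ]
}}

```text
time: 21.3
tcp_pos: [0.5645, -0.2952, 0.1152]
tcp_rot: [-0.0, 0.745, 0.667, -0.0]
ft_force: [-2.3, 0.4, 1.4]
finger_gap: 0.0114
grasp_force: 45.0
```

Call:
{"method": "apply_moves", "body": {
  "commands": [
    [0, 0, -0.1, 0, 0, 0, 0],
    [0, 0, -0.2, 0, 0, 0, 0],
    [0, 0, -0.3, 0, 0, 0, 0],
    [0, 0, -0.3, 0, 0, 0, 0],
    [0, 0, -0.2, 0, 0, 0, 0],
    [0, 0, 0, 0, 0, 0, 0]
  ]
}}

```text
time: 22.05
tcp_pos: [0.5649, -0.2954, 0.1378]
tcp_rot: [0.001, 0.745, 0.667, 0.0]
ft_force: [-0.3, 0.2, -4.0]
finger_gap: 0.0114
grasp_force: 45.0
```

```bash
cat > lv.py <<'E'
from h import *
go([])
s=monitor.read_state(); print('torque',s['wrist_torque'].round(3))
for n in('top','scene'):
    d=get_image(n); P=cloud(d); X,Y,Z=[P[...,i] for i in range(3)]
    hsv=cv2.cvtColor(d['image'],cv2.COLOR_BGR2HSV).astype(int)
    m=((hsv[...,1]<60)&(hsv[...,2]>140)&(X>.48)&(X<.66)&(Y>-.4)&(Y<-.19)&(Z>.045)&(Z<.19)).astype(np.uint8)
    k,l,st,c=cv2.connectedComponentsWithStats(m)
    for i in range(1,k):
        if st[i,4]>20: Q=P[l==i]; print(n,'white',st[i,4],np.median(Q,0).round(4))
E
python3 lv.py
```

```text
t 22.05 tcp [ 0.5649 -0.2954  0.1378] yax [ 9.940e-01 -1.092e-01  9.000e-04] zax [ 9.e-04 -7.e-04 -1.e+00] q [-0.67  0.41  1.52  0.    1.21 -0.56] F [-0.3  0.2 -4. ] gap 0.0114 gf 45.0
torque [-0.06   0.054  0.034]
top white 29 [ 0.572  -0.2287  0.1428]
scene white 136 [ 0.598  -0.3563  0.0761]
```

Call:
{"method": "apply_moves", "body": {
  "commands": [
    [0, 0, -0.2, 0, 0, 0, 0],
    [0, 0, -0.4, 0, 0, 0, 0],
    [0, 0, -0.5, 0, 0, 0, 0],
    [0, 0, -0.5, 0, 0, 0, 0],
    [0, 0, -0.5, 0, 0, 0, 0],
    [0, 0, -0.5, 0, 0, 0, 0],
    [0, 0, -0.5, 0, 0, 0, 0],
    [0, 0, -0.4, 0, 0, 0, 0],
    [0, 0, -0.2, 0, 0, 0, 0],
    [0, 0, -0.1, 0, 0, 0, 0],
    [0, 0, 0, 0, 0, 0, 0],
    [0, 0, 0, 0, 0, 0, 0],
    [0, 0, 0, 0, 0, 0, 0],
    [0, 0, 0, 0, 0, 0, 0]
  ]
}}

```text
time: 23.9
tcp_pos: [0.5646, -0.2952, 0.2131]
tcp_rot: [-0.0, 0.745, 0.667, -0.0]
ft_force: [-0.6, -0.1, -5.0]
finger_gap: 0.011
grasp_force: 45.0
```

```bash
python3 lv.py
python3 - <<'E'
from h import *
d=get_image('scene'); a=d['image'][100:300,120:370]
P=cloud(d); hsv=cv2.cvtColor(d['image'],cv2.COLOR_BGR2HSV).astype(int); X,Y,Z=[P[...,i] for i in range(3)]
m=(hsv[...,1]<70)&(hsv[...,2]<130)&(X>.46)&(X<.67)&(Y>-.42)&(Y<-.17)&(Z>.08)&(Z<.135); print(m.sum(), P[m].min(0),P[m].max(0))
d=get_image('wrist'); b=cv2.resize(d['image'],(400,300))
cv2.imwrite('pics/end.png',cv2.hconcat([cv2.resize(a,(375,300)),b]))
E
```

```text
t 23.9 tcp [ 0.5646 -0.2952  0.2131] yax [ 9.940e-01 -1.092e-01 -2.000e-04] zax [-2.e-04  2.e-04 -1.e+00] q [-0.67  0.33  1.46  0.    1.35 -0.56] F [-0.6 -0.1 -5. ] gap 0.011 gf 45.0
torque [-0.024  0.065  0.023]
scene white 96 [ 0.5936 -0.3588  0.1519]
2187 [ 0.46003784 -0.39176563  0.08986064] [ 0.64967    -0.19790915  0.13496434]
```

View pics/end.png

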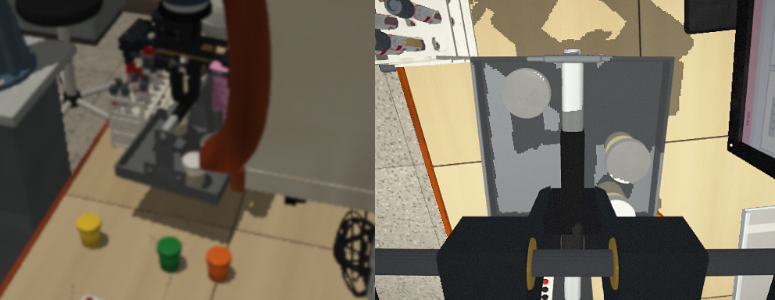

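The carrier hangs about 10 cm up with the cups standing in it (wrist half: caps at (527,92), (627,157) and (620,207)). I'll check that it is level by fitting its floor plane before handing in.

Run:
```python
from h import *
P=cloud(get_image('wrist')); Q=P[(P[...,0]>.49)&(P[...,0]<.64)&(P[...,1]>-.37)&(P[...,1]<-.22)&(P[...,2]>.09)&(P[...,2]<.12)]
for _ in range(3):
    A=np.c_[Q[:,:2],np.ones(len(Q))]; c=np.linalg.lstsq(A,Q[:,2],rcond=None)[0]; e=Q[:,2]-A@c; Q=Q[abs(e)<.003]
print(len(Q),'slopes',c[:2].round(4),'floor z',np.median(Q[:,2]))
s=monitor.read_state(); print(s['time'],abs(s['joint_vel']).max())
if len(Q)>500 and np.hypot(*c[:2])<.06: print(order.finish_job())
```

```text
20507 slopes [-0.0015  0.0004] floor z 0.10424705912856297
24.15 0.0021248914902845645
the job is handed in; nothing more can be done
None
```

The job is handed in: the carton is standing upright on the free worktop at about (0.57, -0.07), and the carrier is held still by its bar about 10 cm up, its floor level to about 0.1°, with the three cups standing in it; no verdict came back.

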